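# Put away the clean tumblers as one nested stack

## Task

Put the clean tumblers away as one nested stack on the round wooden coaster, one at a time in this order: the blue tumbler upright in the middle of the coaster, the yellow one nested fully home inside it, the red one fully home inside the yellow, and last the white lid seated level on the red tumbler to keep the dust out. Knock nothing over, and leave the green tumbler and the mug where they stand.

Things in the scene. Friction and masses are not known exactly. Their poses are not given: they have to be found in the camera images.
- blue_tumbler: Blue plastic tumbler, round, upright, open top, 80 mm high, 60 g. Tapered body (36 mm across at the foot, 54 mm at 52 mm height), then a straight collar 62 mm across from 52 to 80 mm height, where it is grasped; walls 2.5 mm, mouth 57 mm. Nested, its collar rests on the lower one's rim, foot 28 mm above the lower one's foot, 1.5 mm play. Origin: centre of underside; z up.
- yellow_tumbler: Yellow plastic tumbler, round, upright, open top, 80 mm high, 60 g. Tapered body (36 mm across at the foot, 54 mm at 52 mm height), then a straight collar 62 mm across from 52 to 80 mm height, where it is grasped; walls 2.5 mm, mouth 57 mm. Nested, its collar rests on the lower one's rim, foot 28 mm above the lower one's foot, 1.5 mm play. Origin: centre of underside; z up.
- red_tumbler: Red plastic tumbler, round, upright, open top, 80 mm high, 60 g. Tapered body (36 mm across at the foot, 54 mm at 52 mm height), then a straight collar 62 mm across from 52 to 80 mm height, where it is grasped; walls 2.5 mm, mouth 57 mm. Nested, its collar rests on the lower one's rim, foot 28 mm above the lower one's foot, 1.5 mm play. Origin: centre of underside; z up.
- lid: White round lid, black knob up, 50 g. From below: plug 50 mm across, 8 mm high; disc 64 mm across from 8 to 13 mm height; round knob 20 mm across from 13 to 39 mm height. The plug goes into a tumbler's mouth and the disc rests on its rim: the lid's origin is then 72 mm above that tumbler's origin. Origin: centre of the plug's underside; z up.
- coaster: round dark wooden coaster with a cork-coloured middle, 100 mm across and 8 mm thick, fixed to the worktop. Flat top, where the stack is built. Origin: centre of its underside, on the worktop; its top is 8 mm above.
- green_tumbler: green tumbler of the same shape and size as the others (62 mm across, 80 mm high). Not wanted: leave it standing. Origin: centre of the underside.
- mug: white mug, 72 mm across and 80 mm high, handle towards its own +y reaching about 70 mm from the axis. Leave it standing. Origin: centre of the underside.

How it is judged:
By the outcome, as a careful person would: the job done as asked, in the order asked, and still so for the second after the job is handed in, with the robot touching nothing.
It also fails if it takes over 128 s, if anything falls off the work surface, if the arm or the gripper's body presses on something with over 40 N, if the wrist force passes 120 N, or if a joint passes its speed limit or range.

## Robot

A 7-joint arm with a two-finger parallel gripper is mounted at the origin on the work surface. World frame = base frame: x ahead of the robot, y to its left, z up, the work surface at z = 0. Lengths are in mm, angles in rad, forces in N, time in s.
With the tool pointing down it reaches from about 400 to 850 mm from the base axis. Payload 10.4 kg.
Tool frame: the origin (TCP) lies midway between the tips of the shut fingers; the grasp point (between the pads) lies 19 mm behind it; z points along the fingers, y is the line along which they close (so a half turn about z gives the same grasp; the last joint's range is limited). The gripper opens to 87 mm and grips with 3 to 60 N. Pads are 19 mm wide; open, the fingers measure 117 mm over their backs; the gripper's body (75 mm by 190 mm) begins 51 mm behind the grasp point.
Start: joints at [-1.265, 0.332, -0.065, 1.46, 0.022, 1.35, -0.088], TCP at [201.805, 591.546, 222.576] pointing down, gripper open.
Joint ranges: [-2.6, 2.6], [-0.5, 2.12], [-1.47, 1.34], [0.16, 2.42], [-1.27, 4.41], [0.06, 2.06], [-2.6, 2.6]. Speed limits (rad/s): [2.22, 2.22, 2.79, 2.79, 3.14, 3.14, 3.14].

## Interface

Orientations are given as a unit quaternion [w, x, y, z].
In Python, from workcell import read_state, capture, camera_model, job_done, silhouettes gives the robot as it stands. The module is installed in compiled form; this text tells all that it offers.
- The arm moves only by the tool drive_tool, never from a script. Its arguments are lists of equal length, an entry for each row: "dp": the shift along the tool's x, y, z in cm, a list of three; "rotation": the turn, a rotation vector about the tool's x, y, z in degrees, a list of three; "gripper": the closure, from 0 (fully open) to 1 (shut). A call has 1 to 12 rows; each row shifts and turns the commanded pose from where the row before left it, along the tool's axes as they then stand; what a row does not reach is not made up. A row lasts 1/8 s, in which the tool goes at most 62.5 mm and 10.7 degrees, less where a joint would pass 70% of its speed; a pose out of reach is approached as far as the arm can. A call with a gripper value outside its range is refused whole. The fingers move at their own pace and stop on an object; "grip_force" is the grip in N (left out, the last holds). Time passes only in rows, so rows that do not move let the fingers close. It gives the time, the measured TCP pose, the force, the opening and the grip force at its end, in the units of the state.
- read_state(): the state, without advancing time (a new reading comes with each control period).
- capture(name): name is "scene" or "top" or "wrist"; returns the picture (400x640x3 uint8, red, green, blue); there is no depth.
- camera_model(name): a dict with "fovy" (degrees; the focal length in pixels is half the picture's height over the tangent of half this angle, whatever the lens; pixels are square), "cx", "cy" (the principal point, pixels), "k1" (the pictures are not rectified: a ray, as slopes to the right and down, at radius r is drawn at 1 + k1 r^2 times it, then the intrinsics apply), "view" (4x4, takes a point from world to camera coordinates); the wrist camera has in their place "hand_eye" (4x4, takes a point from camera to tool coordinates, whose origin is the TCP and whose axes are the flange's). Camera axes: x right, y down, z forward; pixel columns grow to the right and rows downward; lengths in mm; the calibration is good to about 2 mm. A picture is of the moment at which its call begins: read the wrist's pose just before it. camera_model takes no time and is no camera call.
- job_done(): hands the job in; it is judged then, once.
Trained networks look in the newest picture that a camera, given by its name, has taken for a name from the list of things; names that differ only in an ending like _2 or _b are one class to them, and where a whole thing is asked for, a point or a joint stands for the part that bears it (a point fixed in the world has none). Each returns a list of dicts, best first, with "conf" (0 to 1); they miss things now and then, are a little off and sometimes report something else, mostly with a low value. They report only what shows in the picture. A call takes as long as a camera call.
- silhouettes(query, camera): "pixels" (400x640 bool, what is visible of it) and "bbox" ([left, top, width, height] in pixels, round what is visible of it).
The state is a dict: "time_s": time; "joints": joint angles; "qvel": joint speeds; "joint_efforts": joint torques, N m; "eef_pos": TCP position; "tool_rot": TCP orientation; "contact_force": force on the tool from outside, world axes, zero at the start; "ft_torque": the same for the moment, N m; "width": finger opening in mm; "grip_force": force on a finger pad.
Only numpy, scipy, OpenCV 4.12 (cv2) and the standard library are available. Lean on these libraries where they do the work, as an engineer would, in place of code of your own. Each camera call takes 0.05 s, during which the arm holds its last target. There are 200 camera calls.

## Working session

There is one attempt and no reset: what is moved stays moved. The work goes in short steps, Python scripts to look and compute and a tool call to move; the robot and the scene stay as the last step left them, time stands still between calls to the robot, and variables do not carry over. Pictures are saved under pics/ and viewed, at most 14 in all, crops included, and the job is handed in when it is done.

Besides the shell and the picture viewer there is one more tool, called after ">>>" as name(argument=value, ...) on one line, values as JSON. drive_tool: Moves the arm, as the interface text tells. Its arguments: {"type":"object","properties":{"dp":{"type":"array"},"rotation":{"type":"array"},"gripper":{"type":"array"},"grip_force":{"type":"number"}},"required":["dp","rotation","gripper"]}

```bash
mkdir -p pics; ls
cat > h.py <<'E'
import numpy as np, cv2
from workcell import *
def fc(m): return 200/np.tan(np.radians(m['fovy'])/2)
def R(q):
    w,x,y,z=q
    from scipy.spatial.transform import Rotation as T
    return T.from_quat([x,y,z,w]).as_matrix()
def view(name,st=None):
    m=camera_model(name)
    if name!='wrist': return m,np.array(m['view'])
    T=np.eye(4);T[:3,:3]=R(st['tool_rot']);T[:3,3]=st['eef_pos']
    return m,np.linalg.inv(T@np.array(m['hand_eye']))
def proj(mv,P):
    m,V=mv;P=np.atleast_2d(P);c=P@V[:3,:3].T+V[:3,3]
    s=c[:,:2]/c[:,2:];s=s*(1+m['k1']*(s**2).sum(1,keepdims=True))
    return s*fc(m)+[m['cx'],m['cy']]
def ray(mv,uv,z):
    m,V=mv;uv=np.atleast_2d(uv).astype(float)
    d=(uv-[m['cx'],m['cy']])/fc(m);s=d.copy()
    for _ in range(20): s=d/(1+m['k1']*(s**2).sum(1,keepdims=True))
    D=np.c_[s,np.ones(len(s))]@V[:3,:3];C=-V[:3,:3].T@V[:3,3]
    return C+D*((z-C[2])/D[:,2])[:,None]
def save(n,img): cv2.imwrite('pics/'+n,img[:,:,::-1])
E
python3 - <<'E'
from h import *
import pickle
st=read_state();print(st)
D={'st':st}
for c in ['scene','top','wrist']:
    I=capture(c);save(c+'0.png',I);print(c,{k:(np.round(v,3).tolist() if not isinstance(v,str) else v) for k,v in camera_model(c).items()})
    for n in ['blue_tumbler','yellow_tumbler','red_tumbler','lid','coaster','green_tumbler','mug']:
        if c=='wrist':continue
        s=silhouettes(n,c);D[c,n]=s;print(n,[(round(x['conf'],2),np.round(x['bbox']).tolist()) for x in s][:3])
pickle.dump(D,open('d.pkl','wb'))
E
```

```text
pics
{'time_s': 0.0, 'joints': array([-1.26460633,  0.33290469, -0.06466688,  1.46097804,  0.02160018,
        1.34988639, -0.08848037]), 'qvel': array([-0.00073637,  0.00053912,  0.00130436, -0.00146176, -0.00090712,
       -0.00018668, -0.00019469]), 'joint_efforts': array([ 3.82143189e-04, -6.23262620e+01,  2.49605061e-02, -3.89905179e+01,
       -6.11745659e-02,  3.97166319e-02,  1.59131578e-04]), 'eef_pos': array([201.70708593, 591.1328985 , 221.71582892]), 'tool_rot': array([-8.16348943e-05,  1.63650477e-01,  9.86518106e-01, -7.36097222e-04]), 'contact_force': array([-0.01565344,  0.43826502,  0.53422395]), 'ft_torque': array([-0.00987991,  0.04965784,  0.03546625]), 'grip_force': 0.0, 'width': 86.88543069736568}
scene {'fovy': 52.168, 'cx': 318.642, 'cy': 194.885, 'k1': -0.04, 'view': [[-0.282, 0.959, -0.012, 144.055], [0.803, 0.229, -0.55, -412.684], [-0.525, -0.165, -0.835, 1134.535], [0.0, 0.0, 0.0, 1.0]]}
blue_tumbler [(0.89, [278.0, 226.0, 35.0, 46.0])]
yellow_tumbler [(0.68, [273.0, 127.0, 34.0, 41.0]), (0.37, [165.0, 164.0, 30.0, 40.0])]
red_tumbler [(0.6, [166.0, 166.0
[... 316 characters left out ...]
-0.001, -25.11], [-0.999, -0.02, -0.046, 532.924], [0.046, 0.002, -0.999, 1120.292], [0.0, 0.0, 0.0, 1.0]]}
blue_tumbler [(0.72, [294.0, 134.0, 26.0, 27.0]), (0.48, [329.0, 226.0, 24.0, 28.0])]
yellow_tumbler [(0.74, [177.0, 236.0, 39.0, 37.0]), (0.73, [329.0, 223.0, 26.0, 28.0])]
red_tumbler [(0.95, [403.0, 164.0, 31.0, 27.0])]
lid [(0.78, [262.0, 212.0, 30.0, 30.0])]
coaster [(0.61, [177.0, 234.0, 40.0, 35.0])]
green_tumbler [(0.64, [418.0, 233.0, 29.0, 28.0])]
mug [(0.81, [182.0, 156.0, 51.0, 30.0])]
wrist {'fovy': 64.634, 'cx': 318.352, 'cy': 202.452, 'k1': 0.018, 'hand_eye': [[0.0, -0.968, -0.252, 68.19], [1.0, 0.0, 0.001, -0.208], [-0.0, -0.252, 0.968, -163.029], [0.0, 0.0, 0.0, 1.0]]}
```

Run:
```python
from h import *
import pickle
D=pickle.load(open('d.pkl','rb'))
a=cv2.imread('pics/scene0.png');b=cv2.imread('pics/top0.png')
cv2.imwrite('pics/both.png',np.vstack([a[60:320],b[100:320]]))
for c in ['top','scene']:
    mv=view(c)
    for n in ['blue_tumbler','yellow_tumbler','red_tumbler','lid','coaster','green_tumbler','mug']:
        for s in D[c,n]:
            x=np.argwhere(s['pixels']);
            # fit: project solid, match bbox (cylinder model) 
            prof={'lid':[(32,8),(32,13),(10,39)],'coaster':[(50,0),(50,8)],'mug':[(36,0),(36,80)]}.get(n,[(18,0),(27,52),(31,52),(31,80)])
            t=np.linspace(0,2*np.pi,60)
            S=np.vstack([np.c_[r*np.cos(t),r*np.sin(t),0*t+z] for r,z in prof])
            l,tp,w,h=s['bbox'];tgt=np.array([l,tp,l+w,tp+h])
            p=ray(mv,[l+w/2,tp+h/2],prof[-1][1]/2)[0]
            from scipy.optimize import least_squares
            def f(q):
                P=proj(mv,S+[q[0],q[1],0]);return np.r_[P.min(0),P.max(0)]-tgt
            r=least_squares(f,p[:2]);print(c,n,round(s['conf'],2),r.x.round(1),'res',r.fun.round(1),len(x))
```

```text
top blue_tumbler 0.72 [666.2   8.1] res [ 0.  -0.2 -0.   0.2] 569
top blue_tumbler 0.48 [444.3 -76.9] res [-1.1  1.   1.1 -1. ] 521
top yellow_tumbler 0.74 [403.  270.2] res [ 5.1  5.2 -5.3 -5. ] 1208
top yellow_tumbler 0.73 [450.9 -77.6] res [-0.4  0.7  0.4 -0.7] 543
top red_tumbler 0.95 [ 597.5 -262.3] res [ 1.3  0.3 -1.2 -0.3] 578
top lid 0.78 [473.   83.7] res [ 2.4  2.1 -2.4 -2.1] 497
top coaster 0.61 [405.1 287. ] res [-0.1 -2.4  0.1  2.4] 1186
top green_tumbler 0.64 [ 431.  -298.3] res [ 0.3  0.7 -0.3 -0.6] 594
top mug 0.81 [605.2 256.2] res [ 7.  -1.  -7.5  1.1] 969
scene blue_tumbler 0.89 [672.9   5.8] res [-0.6  1.6  0.6 -1.6] 1167
scene yellow_tumbler 0.68 [445.9 -81. ] res [ 1.8  0.  -1.8  0.1] 950
scene yellow_tumbler 0.37 [ 595.5 -260.9] res [-2.5 -0.8  2.7  0.6] 1058
scene red_tumbler 0.6 [ 599.5 -255.8] res [-2.1 -1.2  2.3  1. ] 1056
scene lid 0.63 [465.1  84.6] res [ 0.1 -0.9 -0.1  0.9] 568
scene coaster 0.77 [394.1 297.2] res [-0.3  0.3  0.3 -0.3] 1385
scene green_tumbler 0.87 [ 427.1 -286.4] res [ 0.   0.4 -0.  -0.3] 868
scene green_tumbler 0.36 [614.5 256. ] res [ 13.1   3.3 -12.6  -2.5] 2220
scene mug 0.72 [609.9 258.5] res [ 7.6 -0.5 -7.   1. ] 2243
```

View pics/both.png

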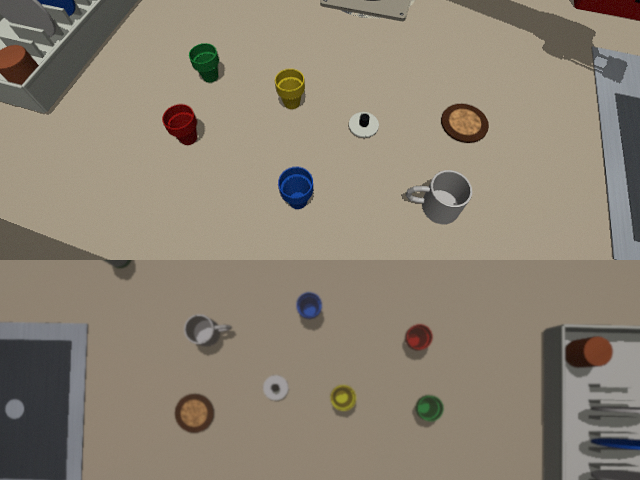

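>>> drive_tool(dp=[[0,0,0],[0,0,0],[0,0,0]], rotation=[[0,0,-9.4],[0,0,-9.4],[0,0,0]], gripper=[0,0,0])

```text
time_s: 1.23
eef_pos: [201.8, 591.5, 222.6]
tool_rot: [-0.0, 0.001, 1.0, 0.0]
contact_force: [-0.1, 0.6, -0.2]
width: 87.3
grip_force: 0.0
```

>>> drive_tool(dp=[[-3.3,-5,0],[-3.3,-5,0],[-3.3,-5,0],[-3.3,-5,0],[-3.3,-5,0],[-3.3,-5,0],[0,0,0],[0,0,0]], rotation=[[0,0,0],[0,0,0],[0,0,0],[0,0,0],[0,0,0],[0,0,0],[0,0,0],[0,0,0]], gripper=[0,0,0,0,0,0,0,0])

```text
time_s: 2.22
eef_pos: [399.3, 292.0, 222.7]
tool_rot: [-0.0, 0.002, 1.0, 0.0]
contact_force: [0.5, 0.6, 0.2]
width: 86.8
grip_force: 0.0
```

```bash
cat > m.py <<'E'
import sys,pickle
from h import *
from scipy.optimize import minimize
PROF={'lid':[(25,0),(32,8),(32,13),(10,13),(10,39)],'coaster':[(50,0),(50,8)]}
TUM=[(18,0),(27,52),(31,52),(31,80)]
t=np.linspace(0,2*np.pi,72,endpoint=False)
def solid(n,c,z0):
    out=np.zeros((400,640),np.uint8);pr=PROF.get(n,TUM)
    for a,b in zip(pr[:-1],pr[1:]):
        P=np.vstack([np.c_[r*np.cos(t)+c[0],r*np.sin(t)+c[1],0*t+z+z0] for r,z in (a,b)])
        H=cv2.convexHull((proj(MV,P)*16).round().astype(np.int32).reshape(-1,1,2))
        q=np.zeros_like(out);cv2.fillConvexPoly(q,H,255,cv2.LINE_AA,4);out=np.maximum(out,q)
    return out/255.
def measure(n,z0=0,near=None,shot=None):
    """contour fit of the solid's outline to the network's mask, seen by the wrist camera"""
    global MV
    st=read_state();I=capture('wrist');MV=view('wrist',st)
    if shot: save(shot,I)
    for s in silhouettes(n,'wrist')[:3]:
        M=s['pixels'].astype(np.uint8);M=cv2.morphologyEx(M,cv2.MORPH_CLOSE,np.ones((9,9)))
        Mf=cv2.GaussianBlur(M.astype(float),(0,0),2)
        yx=np.argwhere(M).mean(0);p=ray(MV,yx[::-1],z0+PROF.get(n,TUM)[-1][1]/2)[0][:2]
        f=lambda c:((cv2.GaussianBlur(solid(n,c,z0),(0,0),2)-Mf)**2).sum()
        r=minimize(f,p,method='Nelder-Mead',options=dict(initial_simplex=[p,p+[8,0],p+[0,8]],xatol=.1,fatol=.1))
        S=solid(n,r.x,z0);iou=np.minimum(S,M).sum()/np.maximum(S,M).sum()
        print(n,round(s['conf'],2),'xy',r.x.round(1),'iou',iou.round(3),'bbox',np.round(s['bbox']),'rel tcp',(r.x-st['eef_pos'][:2]).round(1),'tcp',np.round(st['eef_pos'],1))
if __name__=='__main__':
    a=sys.argv;measure(a[1],float(a[2]) if len(a)>2 else 0,shot=a[3] if len(a)>3 else None)
E
python3 m.py coaster 0 w_coaster.png
```

```text
coaster 0.82 xy [400.7 293. ] iou 0.948 bbox [280. 136.  77.  84.] rel tcp [1.4 1. ] tcp [399.3 292.  222.7]
```

View pics/w_coaster.png

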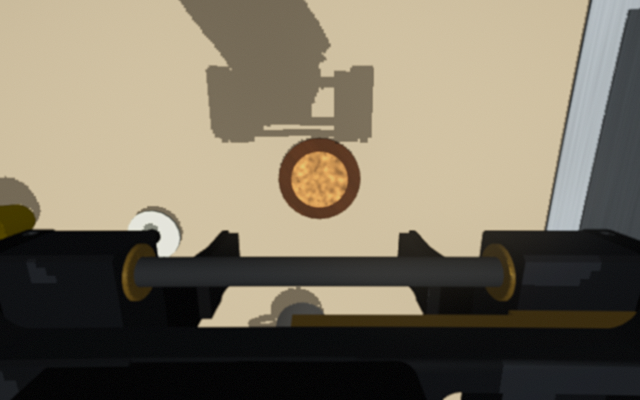

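```bash
python3 - <<'E'
s=open('m.py').read()
s=s.replace("        Mf=cv2","""        K=np.ones((11,11));G=np.where(cv2.erode(M,K)>0,1,np.where(M>0,3,np.where(cv2.dilate(M,K)>0,2,0))).astype(np.uint8)
        cv2.grabCut(I[:,:,::-1].copy(),G,None,np.zeros((1,65)),np.zeros((1,65)),4,cv2.GC_INIT_WITH_MASK)
        M=np.isin(G,(1,3)).astype(np.uint8);M=cv2.morphologyEx(M,cv2.MORPH_CLOSE,np.ones((9,9)))
        Mf=cv2""",1).replace("np.round(s['bbox'])","cv2.boundingRect(M)")
open('m.py','w').write(s)
E
python3 m.py coaster
```

```text
coaster 0.57 xy [400.7 292.9] iou 0.975 bbox (278, 138, 82, 82) rel tcp [2.  0.1] tcp [398.7 292.7 222.5]
```

>>> drive_tool(dp=[[-3.8,-4.1,0],[-3.8,-4.1,0],[-3.8,-4.1,0],[-3.8,-4.1,0],[-3.8,-4.1,0],[-3.8,-4.1,0],[-3.8,-4.1,0],[0,0,0],[0,0,0],[0,0,0]], rotation=[[0,0,0],[0,0,0],[0,0,0],[0,0,0],[0,0,0],[0,0,0],[0,0,0],[0,0,0],[0,0,0],[0,0,0]], gripper=[0,0,0,0,0,0,0,0,0,0])

```text
time_s: 3.68
eef_pos: [665.1, 6.3, 222.6]
tool_rot: [-0.0, -0.001, 1.0, 0.001]
contact_force: [-0.3, 0.6, -0.5]
width: 87.0
grip_force: 0.0
```

```bash
python3 m.py blue_tumbler 0 w_blue.png; python3 m.py blue_tumbler
```

```text
blue_tumbler 0.68 xy [670.8   4.9] iou 0.964 bbox (286, 163, 63, 64) rel tcp [ 5.7 -1.3] tcp [665.1   6.3 222.6]
blue_tumbler 0.61 xy [670.8   4.9] iou 0.96 bbox (287, 163, 62, 64) rel tcp [ 5.6 -0.9] tcp [665.1   5.7 222.9]
```

View pics/w_blue.png

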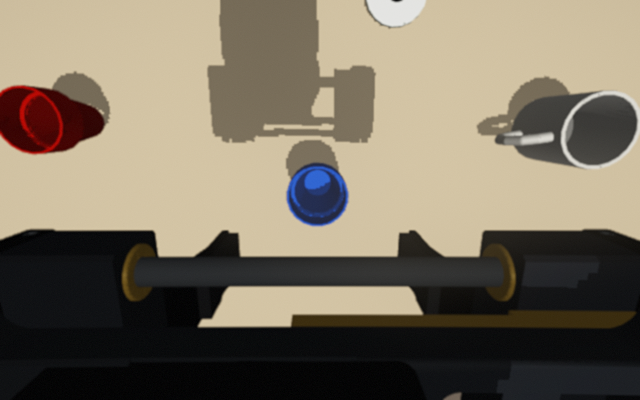

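Run:
```python
import m
from h import *
st={'eef_pos':[665.1,6.0,222.7],'tool_rot':[0,0,1,0]}
m.MV=view('wrist',st);I=cv2.imread('pics/w_blue.png')
print(ray(m.MV,[[317.5,194.5]],80))
t=m.t
for r,z in((31,80),(28.5,80)):
    for p in proj(m.MV,np.c_[670.8+r*np.cos(t),4.9+r*np.sin(t),0*t+z]): I[tuple(p.round().astype(int)[::-1])]=(0,255,255)
cv2.imwrite('pics/chk.png',cv2.resize(I[130:250,250:390],None,fx=5,fy=5,interpolation=0)[:600])
```

```text
[[668.28537358   5.00261446  80.        ]]
```

View pics/chk.png

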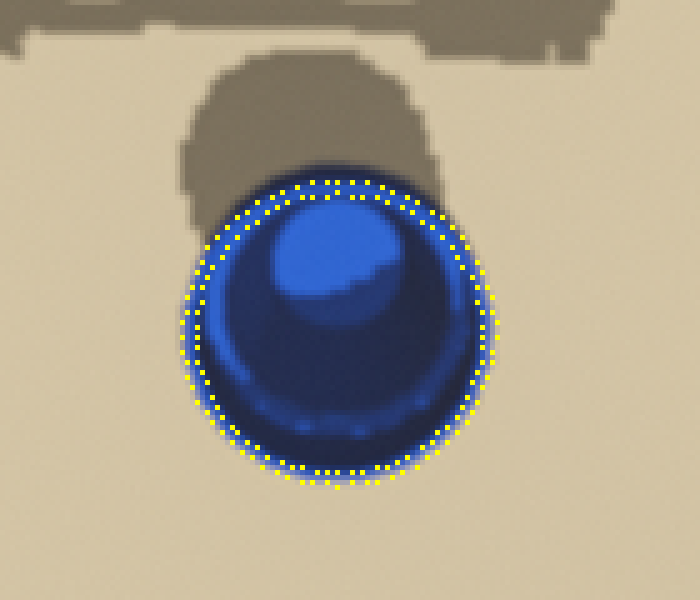

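>>> drive_tool(dp=[[-0.52,-0.13,5.5],[0,0,5.5],[0,0,5.6],[0,0,0],[0,0,0],[0,0,0],[0,0,0],[0,0,0],[0,0,0]], rotation=[[0,0,0],[0,0,0],[0,0,0],[0,0,0],[0,0,0],[0,0,0],[0,0,0],[0,0,0],[0,0,0]], gripper=[0,0,0,0,1,1,1,1,1], grip_force=15)

```text
time_s: 5.0
eef_pos: [671.7, 3.2, 58.1]
tool_rot: [0.001, 0.0, 1.0, 0.0]
contact_force: [-0.5, 1.7, 7.6]
width: 61.9
grip_force: 15.0
```

>>> drive_tool(dp=[[0,0,-1],[0,0,-5.5],[0,0,-5.5],[0,0,-2.5],[0,0,0],[0,0,0]], rotation=[[0,0,0],[0,0,0],[0,0,0],[0,0,0],[0,0,0],[0,0,0]], gripper=[1,1,1,1,1,1])

```text
time_s: 5.75
eef_pos: [670.0, 3.0, 200.4]
tool_rot: [-0.001, 0.0, 1.0, 0.0]
contact_force: [-0.3, -0.4, -1.9]
width: 61.9
grip_force: 15.0
```

Run:
```python
from h import *
for i in range(4):
    if i: I=capture('wrist')
    s=read_state();print(s['time_s'],s['eef_pos'].round(1),s['contact_force'].round(1),s['width'])
save('w_held.png',I)
```

```text
5.75 [670.    3.  200.4] [-0.3 -0.4 -1.9] 61.89911520177927
5.8 [669.8   3.  200. ] [ 0.3 -0.4 -0.9] 61.67878116456408
5.85 [669.8   3.  199.9] [ 0.9  0.  -0.6] 61.970678543103254
5.9 [669.9   3.  200. ] [-0.8  0.5  0.1] 61.95122819821438
```

View pics/w_held.png

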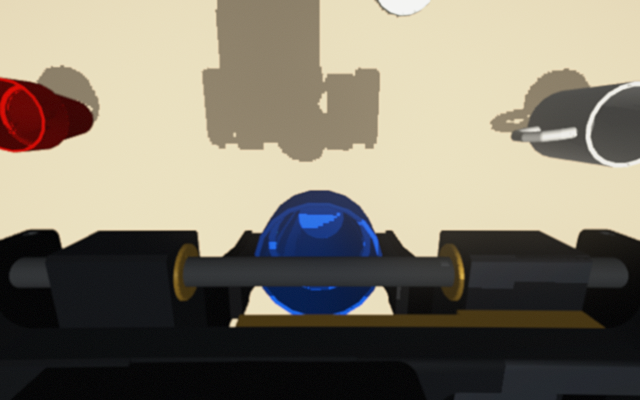

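>>> drive_tool(dp=[[3.37,3.62,0],[3.37,3.62,0],[3.37,3.62,0],[3.37,3.62,0],[3.37,3.62,0],[3.37,3.62,0],[3.37,3.62,0],[3.37,3.62,0],[0,0,0],[0,0,0],[0,0,0],[0,0,0]], rotation=[[0,0,0],[0,0,0],[0,0,0],[0,0,0],[0,0,0],[0,0,0],[0,0,0],[0,0,0],[0,0,0],[0,0,0],[0,0,0],[0,0,0]], gripper=[1,1,1,1,1,1,1,1,1,1,1,1])

```text
time_s: 7.4
eef_pos: [401.8, 292.0, 201.4]
tool_rot: [-0.0, 0.001, 1.0, -0.0]
contact_force: [-0.6, 0.7, -0.1]
width: 62.2
grip_force: 15.0
```

Run:
```python
from h import *
for i in range(4):
    if i: I=capture('wrist')
    s=read_state();print(s['time_s'],s['eef_pos'].round(1),s['contact_force'].round(1),s['width'])
```

```text
7.4 [401.8 292.  201.4] [-0.6  0.7 -0.1] 62.15171836144239
7.45 [401.7 292.1 201.5] [ 0.5  0.1 -0.8] 61.79723441042741
7.5 [401.6 292.2 201.5] [ 0.3 -0.6 -0.3] 61.878833789279625
7.55 [401.5 292.4 201.5] [-0.4  0.4 -0.5] 62.08127889622259
```

>>> drive_tool(dp=[[0,0,4],[0,0,4],[0,0,4],[0,0,1.2],[0,0,0],[0,0,0],[0,0,0],[0,0,0.2],[0,0,0.2],[0,0,0],[0,0,0]], rotation=[[0,0,0],[0,0,0],[0,0,0],[0,0,0],[0,0,0],[0,0,0],[0,0,0],[0,0,0],[0,0,0],[0,0,0],[0,0,0]], gripper=[1,1,1,1,1,1,1,1,1,1,1])

```text
time_s: 8.93
eef_pos: [401.5, 293.1, 66.0]
tool_rot: [0.0, 0.0, 1.0, 0.0]
contact_force: [-1.4, -0.2, 4.8]
width: 62.0
grip_force: 15.2
```

>>> drive_tool(dp=[[0,0,0],[0,0,0],[0,0,0],[0,0,-3],[0,0,-5],[0,0,-5],[0,0,-2.5],[0,0,0],[0,0,0],[0,0,0]], rotation=[[0,0,0],[0,0,0],[0,0,0],[0,0,0],[0,0,0],[0,0,0],[0,0,0],[0,0,0],[0,0,0],[0,0,0]], gripper=[0,0,0,0,0,0,0,0,0,0])

```text
time_s: 10.18
eef_pos: [400.7, 292.3, 219.3]
tool_rot: [-0.001, 0.0, 1.0, -0.001]
contact_force: [-0.1, -0.5, -0.5]
width: 87.2
grip_force: 0.0
```

```bash
python3 m.py blue_tumbler 8 w_b2.png; python3 m.py coaster
```

```text
blue_tumbler 0.71 xy [400.2 294.8] iou 0.947 bbox (285, 159, 74, 66) rel tcp [-0.6  2.5] tcp [400.7 292.3 219.3]
coaster 0.94 xy [398.  292.6] iou 0.499 bbox (278, 137, 83, 74) rel tcp [-2.8  0.2] tcp [400.9 292.4 219.6]
```

View pics/w_b2.png

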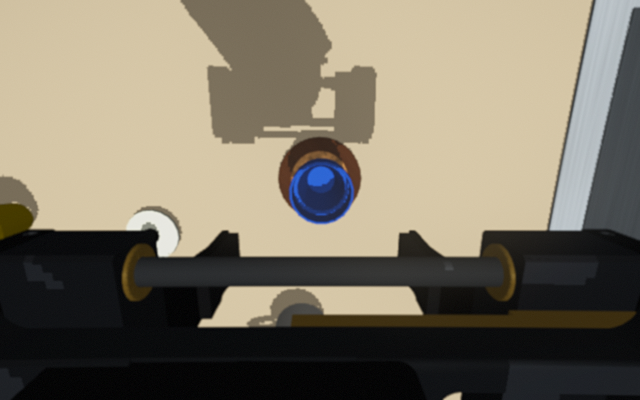

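```bash
cat > m2.py <<'E'
# tumbler outline from a colour mask (hue) inside the network's box, solid fit
import sys
import m
from m import *
HUE={'blue_tumbler':(100,130),'yellow_tumbler':(24,36),'red_tumbler':(175,5),'green_tumbler':(50,80)}
def fit(n,z0,I,st,near=None):
    m.MV=view('wrist',st);H=cv2.cvtColor(I,cv2.COLOR_RGB2HSV);a,b=HUE[n];h=H[:,:,0]
    M=(((h>=a)&(h<=b)) if a<b else ((h>=a)|(h<=b)))&(H[:,:,1]>110)&(H[:,:,2]>25)
    M[228:]=0 if n!='blue_tumbler' else M[228:]
    M=M.astype(np.uint8);N,L,S,C=cv2.connectedComponentsWithStats(M)
    k=1+np.argmax(S[1:,4]);M=(L==k).astype(np.uint8)
    c=cv2.findContours(M,cv2.RETR_EXTERNAL,cv2.CHAIN_APPROX_NONE)[0];cv2.drawContours(M,c,-1,1,-1)
    Mf=cv2.GaussianBlur(M.astype(float),(0,0),1.5)
    p=ray(m.MV,C[k],z0+60)[0][:2]
    f=lambda c:((cv2.GaussianBlur(solid(n,c,z0),(0,0),1.5)-Mf)**2).sum()
    r=minimize(f,p,method='Nelder-Mead',options=dict(initial_simplex=[p,p+[8,0],p+[0,8]],xatol=.05,fatol=.05))
    S_=solid(n,r.x,z0);print(n,'xy',r.x.round(1),'iou',(np.minimum(S_,M).sum()/np.maximum(S_,M).sum()).round(3),'bbox',S[k],'rel',(r.x-st['eef_pos'][:2]).round(1),'tcp',np.round(st['eef_pos'],1))
if __name__=='__main__':
    if len(sys.argv)>3:
        I=cv2.imread('pics/'+sys.argv[3])[:,:,::-1].copy();st=dict(eef_pos=np.array(eval(sys.argv[4])),tool_rot=[0,0,1,0])
    else:
        st=read_state();I=capture('wrist');save('last.png',I)
    fit(sys.argv[1],float(sys.argv[2]),I,st)
E
python3 m2.py blue_tumbler 8 w_b2.png "[400.7,292.3,219.3]"
python3 m2.py blue_tumbler 0 w_blue.png "[665.1,6.1,222.7]"
python3 m2.py blue_tumbler 8
```

```text
blue_tumbler xy [400.4 294.5] iou 0.919 bbox [ 289  160   65   64 3192] rel [-0.3  2.2] tcp [400.7 292.3 219.3]
blue_tumbler xy [670.8   4.5] iou 0.902 bbox [ 287  164   61   62 2841] rel [ 5.7 -1.6] tcp [665.1   6.1 222.7]
blue_tumbler xy [400.5 294.4] iou 0.918 bbox [ 289  159   64   64 3173] rel [-0.6  1.8] tcp [401.  292.6 220. ]
```

>>> drive_tool(dp=[[-0.6,-4.6,0],[-0.6,-4.6,0],[-0.6,-4.6,0],[-0.6,-4.6,0],[-0.6,-4.6,0],[-0.6,-4.6,0],[-0.6,-4.6,0],[-0.6,-4.6,0],[0,0,0],[0,0,0],[0,0,0],[0,0,0]], rotation=[[0,0,0],[0,0,0],[0,0,0],[0,0,0],[0,0,0],[0,0,0],[0,0,0],[0,0,0],[0,0,0],[0,0,0],[0,0,0],[0,0,0]], gripper=[0,0,0,0,0,0,0,0,0,0,0,0])

```text
time_s: 11.92
eef_pos: [449.0, -74.5, 220.5]
tool_rot: [-0.0, -0.0, 1.0, 0.0]
contact_force: [-0.2, -0.2, 0.3]
width: 87.1
grip_force: 0.0
```

```bash
python3 m.py yellow_tumbler; python3 m2.py yellow_tumbler 0;python3 m2.py yellow_tumbler 0; cp pics/last.png pics/w_y.png
```

```text
yellow_tumbler 0.62 xy [450.2 -81.3] iou 0.959 bbox (280, 159, 64, 64) rel tcp [ 1.2 -6.9] tcp [449.  -74.5 220.5]
yellow_tumbler xy [450.  -81.3] iou 0.944 bbox [ 281  159   63   64 3095] rel [ 1.  -6.5] tcp [449.  -74.8 220.5]
yellow_tumbler xy [450.  -81.4] iou 0.942 bbox [ 281  159   63   64 3088] rel [ 1.1 -6.5] tcp [449.  -74.9 220.5]
```

View pics/w_y.png

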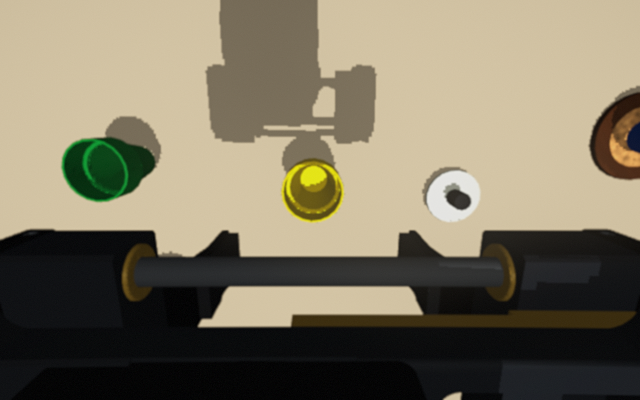

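>>> drive_tool(dp=[[-0.1,-0.74,5],[0,0,5],[0,0,5],[0,0,1.3],[0,0,0],[0,0,0],[0,0,0],[0,0,0],[0,0,0],[0,0,0],[0,0,0]], rotation=[[0,0,0],[0,0,0],[0,0,0],[0,0,0],[0,0,0],[0,0,0],[0,0,0],[0,0,0],[0,0,0],[0,0,0],[0,0,0]], gripper=[0,0,0,0,0,0,1,1,1,1,1])

```text
time_s: 13.5
eef_pos: [450.2, -82.6, 57.7]
tool_rot: [0.0, 0.0, 1.0, 0.0]
contact_force: [-0.6, 0.3, 3.6]
width: 62.7
grip_force: 15.0
```

>>> drive_tool(dp=[[0,0,-1],[0,0,-5],[0,0,-5],[0,0,-5],[0,0,0],[0,0,0],[0,0,0]], rotation=[[0,0,0],[0,0,0],[0,0,0],[0,0,0],[0,0,0],[0,0,0],[0,0,0]], gripper=[1,1,1,1,1,1,1])

```text
time_s: 14.38
eef_pos: [449.2, -82.8, 216.4]
tool_rot: [-0.001, 0.0, 1.0, -0.0]
contact_force: [0.7, 0.4, -0.8]
width: 62.3
grip_force: 15.0
```

>>> drive_tool(dp=[[0.62,4.7,0],[0.62,4.7,0],[0.62,4.7,0],[0.62,4.7,0],[0.62,4.7,0],[0.62,4.7,0],[0.62,4.7,0],[0.62,4.7,0],[0,0,0],[0,0,0],[0,0,0],[0,0,0]], rotation=[[0,0,0],[0,0,0],[0,0,0],[0,0,0],[0,0,0],[0,0,0],[0,0,0],[0,0,0],[0,0,0],[0,0,0],[0,0,0],[0,0,0]], gripper=[1,1,1,1,1,1,1,1,1,1,1,1])

```text
time_s: 15.88
eef_pos: [401.0, 292.4, 217.6]
tool_rot: [0.0, 0.001, 1.0, 0.0]
contact_force: [0.5, 1.4, -1.0]
width: 62.6
grip_force: 15.0
```

>>> drive_tool(dp=[[0,0,3],[0,0,3],[0,0,1],[0,0,2],[0,0,1],[0,0,1],[0,0,0],[0,0,0],[0,0,0]], rotation=[[0,0,0],[0,0,0],[0,0,0],[0,0,0],[0,0,0],[0,0,0],[0,0,0],[0,0,0],[0,0,0]], gripper=[1,1,1,1,1,1,1,1,1])

```text
time_s: 17.0
eef_pos: [400.9, 293.6, 108.1]
tool_rot: [0.0, 0.0, 1.0, 0.0]
contact_force: [-0.3, 0.4, -1.2]
width: 62.5
grip_force: 15.0
```

>>> drive_tool(dp=[[0,0,0.4],[0,0,0.4],[0,0,0.3],[0,0,0],[0,0,0],[0,0,0.1],[0,0,0.1],[0,0,0],[0,0,0]], rotation=[[0,0,0],[0,0,0],[0,0,0],[0,0,0],[0,0,0],[0,0,0],[0,0,0],[0,0,0],[0,0,0]], gripper=[1,1,1,1,1,1,1,1,1])

```text
time_s: 18.12
eef_pos: [400.6, 293.3, 94.6]
tool_rot: [-0.0, 0.0, 1.0, 0.0]
contact_force: [-0.8, 0.6, -1.1]
width: 62.8
grip_force: 15.0
```

>>> drive_tool(dp=[[0,0,0.1],[0,0,0.1],[0,0,0],[0,0,0]], rotation=[[0,0,0],[0,0,0],[0,0,0],[0,0,0]], gripper=[1,1,1,1])

```text
time_s: 18.62
eef_pos: [401.2, 293.4, 93.5]
tool_rot: [0.0, 0.0, 1.0, 0.0]
contact_force: [-1.8, -2.1, 9.2]
width: 62.5
grip_force: 15.0
```

>>> drive_tool(dp=[[0,0,0],[0,0,0],[0,0,0],[0,0,-3],[0,0,-5],[0,0,-4.8],[0,0,0],[0,0,0],[0,0,0],[0,0,0]], rotation=[[0,0,0],[0,0,0],[0,0,0],[0,0,0],[0,0,0],[0,0,0],[0,0,0],[0,0,0],[0,0,0],[0,0,0]], gripper=[0,0,0,0,0,0,0,0,0,0])

```text
time_s: 19.88
eef_pos: [400.2, 293.0, 219.6]
tool_rot: [-0.001, 0.0, 1.0, -0.001]
contact_force: [0.2, -0.3, 0.5]
width: 87.2
grip_force: 0.0
```

```bash
python3 m2.py yellow_tumbler 36; cp pics/last.png pics/w_y2.png
python3 - <<'E'
from h import *
save('sc2.png',capture('scene')[100:330,240:640])
import cv2
a=cv2.imread('pics/w_y2.png')[100:250,220:420];b=cv2.imread('pics/sc2.png')
cv2.imwrite('pics/n1.png',np.hstack([cv2.resize(a,(400,300)),cv2.resize(b,(400,300))]))
E
```

```text
yellow_tumbler xy [399.9 293.4] iou 0.897 bbox [ 284  162   71   66 3773] rel [-0.4  0.4] tcp [400.2 293.  219.6]
```

View pics/n1.png

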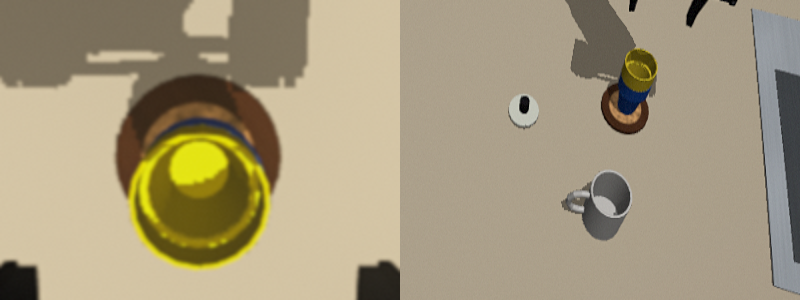

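>>> drive_tool(dp=[[-2,-5.5,0],[-2,-5.5,0],[-2,-5.5,0],[-2,-5.5,0],[-2,-5.5,0],[-2,-5.5,0],[-2,-5.5,0],[-2,-5.5,0],[-2,-5.5,0],[-2,-5.5,0],[0,0,0],[0,0,0]], rotation=[[0,0,0],[0,0,0],[0,0,0],[0,0,0],[0,0,0],[0,0,0],[0,0,0],[0,0,0],[0,0,0],[0,0,0],[0,0,0],[0,0,0]], gripper=[0,0,0,0,0,0,0,0,0,0,0,0])

```text
time_s: 21.48
eef_pos: [600.2, -256.5, 219.9]
tool_rot: [-0.0, 0.0, 1.0, 0.0]
contact_force: [-0.9, 0.2, -0.0]
width: 87.5
grip_force: 0.0
```

>>> drive_tool(dp=[[0,0,0],[0,0,0],[0,0,0],[0,0,0]], rotation=[[0,0,0],[0,0,0],[0,0,0],[0,0,0]], gripper=[0,0,0,0])

```text
time_s: 21.98
eef_pos: [600.3, -256.5, 220.7]
tool_rot: [0.0, 0.0, 1.0, 0.0]
contact_force: [0.4, -0.9, -0.7]
width: 87.0
grip_force: 0.0
```

```bash
python3 m.py red_tumbler; python3 m2.py red_tumbler 0;python3 m2.py red_tumbler 0; cp pics/last.png pics/w_r.png
```

```text
red_tumbler 0.61 xy [ 599.4 -261.7] iou 0.966 bbox (281, 157, 65, 64) rel tcp [-0.9 -5.2] tcp [ 600.3 -256.5  220.7]
red_tumbler xy [ 598.9 -261.6] iou 0.909 bbox [ 283  157   62   63 2994] rel [-1.3 -4.9] tcp [ 600.2 -256.7  220.6]
red_tumbler xy [ 599.1 -261.6] iou 0.912 bbox [ 283  157   62   63 3000] rel [-1.1 -4.9] tcp [ 600.2 -256.7  220.5]
```

View pics/w_r.png

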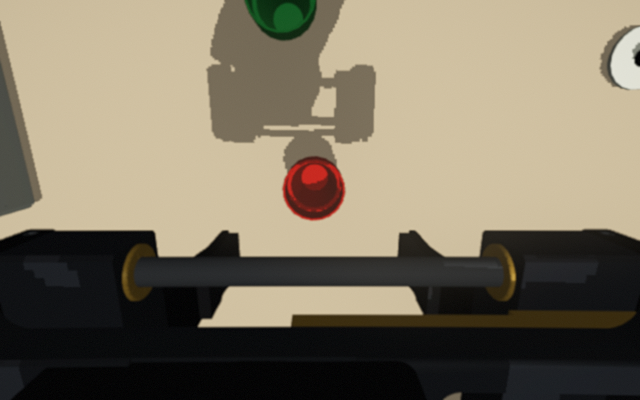

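>>> drive_tool(dp=[[0.1,-0.62,5],[0,0,5],[0,0,5],[0,0,1.3],[0,0,0],[0,0,0],[0,0,0],[0,0,0],[0,0,0],[0,0,0],[0,0,0]], rotation=[[0,0,0],[0,0,0],[0,0,0],[0,0,0],[0,0,0],[0,0,0],[0,0,0],[0,0,0],[0,0,0],[0,0,0],[0,0,0]], gripper=[0,0,0,0,0,0,1,1,1,1,1])

```text
time_s: 23.55
eef_pos: [599.4, -263.0, 57.8]
tool_rot: [0.0, 0.0, 1.0, 0.0]
contact_force: [0.9, 1.6, 2.1]
width: 61.8
grip_force: 15.0
```

>>> drive_tool(dp=[[0,0,-1],[0,0,-5],[0,0,-5],[0,0,-5],[0,0,-2],[0,0,0],[0,0,0]], rotation=[[0,0,0],[0,0,0],[0,0,0],[0,0,0],[0,0,0],[0,0,0],[0,0,0]], gripper=[1,1,1,1,1,1,1])

```text
time_s: 24.42
eef_pos: [598.8, -262.7, 236.2]
tool_rot: [-0.001, 0.0, 1.0, 0.0]
contact_force: [-1.2, 0.1, -1.8]
width: 62.6
grip_force: 15.0
```

>>> drive_tool(dp=[[1.99,5.56,0],[1.99,5.56,0],[1.99,5.56,0],[1.99,5.56,0],[1.99,5.56,0],[1.99,5.56,0],[1.99,5.56,0],[1.99,5.56,0],[1.99,5.56,0],[1.99,5.56,0],[0,0,0],[0,0,0]], rotation=[[0,0,0],[0,0,0],[0,0,0],[0,0,0],[0,0,0],[0,0,0],[0,0,0],[0,0,0],[0,0,0],[0,0,0],[0,0,0],[0,0,0]], gripper=[1,1,1,1,1,1,1,1,1,1,1,1])

```text
time_s: 25.92
eef_pos: [400.4, 292.4, 236.4]
tool_rot: [-0.001, 0.0, 1.0, -0.001]
contact_force: [0.9, 0.3, -0.5]
width: 62.7
grip_force: 15.0
```

>>> drive_tool(dp=[[0,0,0],[0,0,0],[0,0,3],[0,0,2],[0,0,0],[0,0,0],[0,0,0]], rotation=[[0,0,0],[0,0,0],[0,0,0],[0,0,0],[0,0,0],[0,0,0],[0,0,0]], gripper=[1,1,1,1,1,1,1])

```text
time_s: 26.8
eef_pos: [401.1, 293.4, 188.6]
tool_rot: [0.001, 0.0, 1.0, 0.001]
contact_force: [-0.5, -0.4, -0.1]
width: 62.1
grip_force: 15.0
```

Cmd z 187.6; home at about 121.6.

>>> drive_tool(dp=[[0,0,2],[0,0,1],[0,0,1],[0,0,1],[0,0,0.5],[0,0,0.5],[0,0,0.3],[0,0,0],[0,0,0],[0,0,0]], rotation=[[0,0,0],[0,0,0],[0,0,0],[0,0,0],[0,0,0],[0,0,0],[0,0,0],[0,0,0],[0,0,0],[0,0,0]], gripper=[1,1,1,1,1,1,1,1,1,1])

```text
time_s: 28.05
eef_pos: [400.7, 293.2, 124.8]
tool_rot: [0.0, 0.0, 1.0, 0.0]
contact_force: [0.0, 0.2, -0.5]
width: 62.1
grip_force: 15.0
```

>>> drive_tool(dp=[[0,0,0.1],[0,0,0.1],[0,0,0.1],[0,0,0],[0,0,0]], rotation=[[0,0,0],[0,0,0],[0,0,0],[0,0,0],[0,0,0]], gripper=[1,1,1,1,1])

```text
time_s: 28.68
eef_pos: [400.7, 293.1, 121.8]
tool_rot: [0.0, 0.0, 1.0, 0.0]
contact_force: [-0.5, -1.3, 3.3]
width: 62.3
grip_force: 15.0
```

>>> drive_tool(dp=[[0,0,0.1],[0,0,0],[0,0,0],[0,0,0],[0,0,0],[0,0,0],[0,0,-3],[0,0,-4],[0,0,-3],[0,0,0],[0,0,0],[0,0,0]], rotation=[[0,0,0],[0,0,0],[0,0,0],[0,0,0],[0,0,0],[0,0,0],[0,0,0],[0,0,0],[0,0,0],[0,0,0],[0,0,0],[0,0,0]], gripper=[1,1,1,0,0,0,0,0,0,0,0,0])

```text
time_s: 30.18
eef_pos: [400.2, 292.7, 219.4]
tool_rot: [-0.001, 0.0, 1.0, -0.001]
contact_force: [-0.5, -0.1, -0.1]
width: 87.2
grip_force: 0.0
```

```bash
python3 m2.py red_tumbler 64; cp pics/last.png pics/w_r2.png
python3 - <<'E'
from h import *
save('sc3.png',capture('scene')[100:330,240:640])
a=cv2.imread('pics/w_r2.png')[100:250,220:420];b=cv2.imread('pics/sc3.png')
cv2.imwrite('pics/n2.png',np.hstack([cv2.resize(a,(400,300)),cv2.resize(b[20:135,140:293],(400,300))]))
E
```

```text
red_tumbler xy [398.9 293.2] iou 0.748 bbox [ 281  168   78   60 3864] rel [-1.3  0.5] tcp [400.2 292.7 219.4]
```

View pics/n2.png

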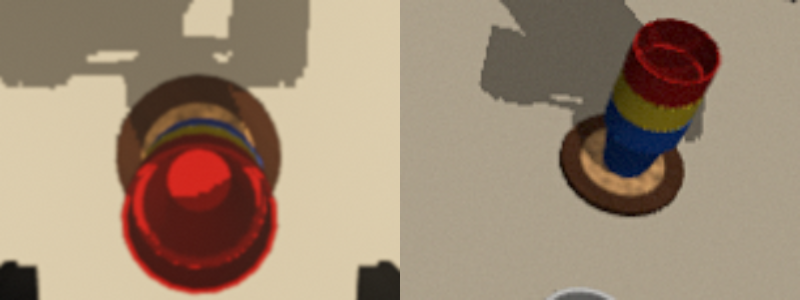

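>>> drive_tool(dp=[[-1.7,-5.2,0],[-1.7,-5.2,0],[-1.7,-5.2,0],[-1.7,-5.2,0],[0,0,0],[0,0,0],[0,0,0],[0,0,0],[0,0,0]], rotation=[[0,0,0],[0,0,0],[0,0,0],[0,0,0],[0,0,0],[0,0,0],[0,0,0],[0,0,0],[0,0,0]], gripper=[0,0,0,0,0,0,0,0,0])

```text
time_s: 31.4
eef_pos: [468.3, 85.6, 220.5]
tool_rot: [-0.0, -0.0, 1.0, 0.0]
contact_force: [-0.5, 0.5, -0.2]
width: 86.8
grip_force: 0.0
```

```bash
python3 m.py lid 0 w_l.png
python3 - <<'E'
from h import *
st=read_state();I=capture('wrist');mv=view('wrist',st)
g=I.min(2);M=np.zeros((400,640),np.uint8);p=proj(mv,[469,84,10])[0].astype(int)
x0,y0=p[0]-50,p[1]-50
# white disc: low saturation, bright
H=cv2.cvtColor(I,cv2.COLOR_RGB2HSV)
w=((H[:,:,1]<30)&(H[:,:,2]>150)).astype(np.uint8);w[:y0]=0;w[min(p[1]+50,228):]=0;w[:,:x0]=0;w[:,p[0]+50:]=0
c=max(cv2.findContours(w,0,cv2.CHAIN_APPROX_NONE)[0],key=cv2.contourArea)
e=cv2.fitEllipse(cv2.convexHull(c));print('ell',e,'disc',ray(mv,[e[0]],13)[0],st['eef_pos'])
d=((H[:,:,2]<60)).astype(np.uint8);q=np.zeros_like(d);cv2.fillPoly(q,[cv2.convexHull(c)],1);d&=q
k=np.argwhere(d)[:,::-1];print('knob px',k.mean(0),k.min(0),k.max(0),ray(mv,[k.mean(0)],27)[0])
cv2.imwrite('pics/l.png',cv2.resize(I[y0:y0+100,x0:x0+100,::-1],None,fx=5,fy=5))
E
```

```text
lid 0.96 xy [469.9  86.4] iou 0.942 bbox (293, 154, 53, 53) rel tcp [1.6 0.9] tcp [468.3  85.6 220.5]
ell ((319.3567199707031, 179.66616821289062), (52.95536422729492, 53.405433654785156), 87.8553237915039) disc [468.64218786  86.41218212  13.        ] [468.40589646  85.32018628 220.51882236]
knob px [318.5        180.40243902] [313 174] [326 191] [466.90799234  85.37808834  27.        ]
```

View pics/l.png

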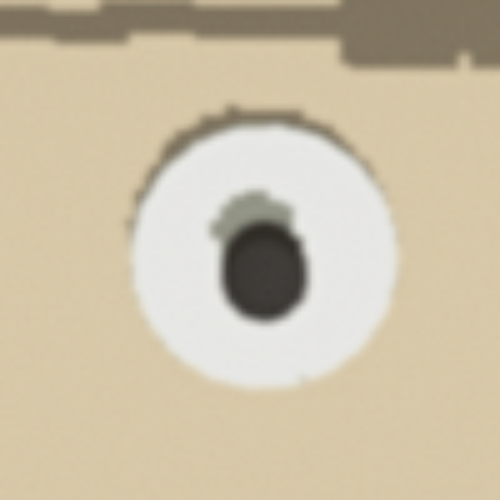

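>>> drive_tool(dp=[[-0.06,0,5],[0,0,5],[0,0,5],[0,0,3],[0,0,2.4],[0,0,0],[0,0,0],[0,0,0],[0,0,0]], rotation=[[0,0,0],[0,0,0],[0,0,0],[0,0,0],[0,0,0],[0,0,0],[0,0,0],[0,0,0],[0,0,0]], gripper=[0,0,0,0,0,0,0,0.3,0.6])

```text
time_s: 32.67
eef_pos: [469.5, 85.3, 17.3]
tool_rot: [0.001, 0.0, 1.0, 0.0]
contact_force: [-0.1, -0.7, -0.2]
width: 74.4
grip_force: 0.0
```

>>> drive_tool(dp=[[0,0,0],[0,0,0],[0,0,0],[0,0,0],[0,0,0],[0,0,0],[0,0,0]], rotation=[[0,0,0],[0,0,0],[0,0,0],[0,0,0],[0,0,0],[0,0,0],[0,0,0]], gripper=[1,1,1,1,1,1,1], grip_force=20)

```text
time_s: 33.55
eef_pos: [469.1, 85.1, 16.5]
tool_rot: [0.0, 0.0, 1.0, 0.0]
contact_force: [-0.7, -0.1, -0.3]
width: 19.3
grip_force: 20.0
```

>>> drive_tool(dp=[[0,0,-2],[0,0,-5],[0,0,-5],[0,0,-5],[0,0,-3],[1.71,5.2,0],[1.71,5.2,0],[1.71,5.2,0],[1.71,5.2,0],[0,0,0],[0,0,0],[0,0,0]], rotation=[[0,0,0],[0,0,0],[0,0,0],[0,0,0],[0,0,0],[0,0,0],[0,0,0],[0,0,0],[0,0,0],[0,0,0],[0,0,0],[0,0,0]], gripper=[1,1,1,1,1,1,1,1,1,1,1,1])

```text
time_s: 35.05
eef_pos: [401.5, 291.8, 216.6]
tool_rot: [0.0, 0.001, 1.0, -0.0]
contact_force: [0.6, -0.1, 0.3]
width: 19.1
grip_force: 20.0
```

>>> drive_tool(dp=[[0,0,2],[0,0,1],[0,0,1],[0,0,0.5],[0,0,0],[0,0,0],[0,0,0]], rotation=[[0,0,0],[0,0,0],[0,0,0],[0,0,0],[0,0,0],[0,0,0],[0,0,0]], gripper=[1,1,1,1,1,1,1])

```text
time_s: 35.92
eef_pos: [401.0, 293.3, 171.9]
tool_rot: [0.0, 0.0, 1.0, 0.0]
contact_force: [-0.3, 0.1, -0.1]
width: 19.3
grip_force: 20.0
```

Run:
```python
from h import *
I=capture('wrist');S=capture('scene')
cv2.imwrite('pics/n3.png',np.hstack([cv2.resize(I[100:325,170:470],(400,300)),cv2.resize(S[110:225,380:533],(400,300))])[:,:,::-1])
```

```text
(no output)
```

View pics/n3.png

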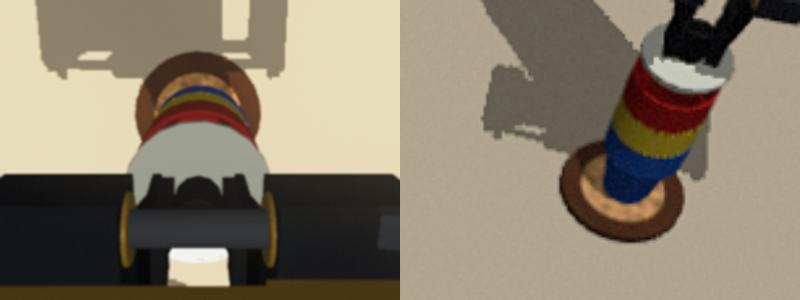

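>>> drive_tool(dp=[[0,0,0.5],[0,0,0.5],[0,0,0.3],[0,0,0.3],[0,0,0],[0,0,0],[0,0,0.1],[0,0,0.1],[0,0,0.1],[0,0,0],[0,0,0]], rotation=[[0,0,0],[0,0,0],[0,0,0],[0,0,0],[0,0,0],[0,0,0],[0,0,0],[0,0,0],[0,0,0],[0,0,0],[0,0,0]], gripper=[1,1,1,1,1,1,1,1,1,1,1])

```text
time_s: 37.4
eef_pos: [400.8, 293.1, 152.5]
tool_rot: [-0.0, 0.0, 1.0, -0.0]
contact_force: [-0.6, 1.1, -0.2]
width: 19.3
grip_force: 20.0
```

>>> drive_tool(dp=[[0,0,0.05],[0,0,0],[0,0,0]], rotation=[[0,0,0],[0,0,0],[0,0,0]], gripper=[1,1,1])

```text
time_s: 37.78
eef_pos: [401.0, 293.3, 152.4]
tool_rot: [0.0, 0.0, 1.0, 0.0]
contact_force: [0.9, -1.3, 5.2]
width: 19.2
grip_force: 20.0
```

>>> drive_tool(dp=[[0,0,0],[0,0,0],[0,0,0],[0,0,0],[0,0,-2],[0,0,-4],[0,0,-4],[2.5,5,-2],[2.5,5,0],[0,0,0],[0,0,0],[0,0,0]], rotation=[[0,0,0],[0,0,0],[0,0,0],[0,0,0],[0,0,0],[0,0,0],[0,0,0],[0,0,0],[0,0,0],[0,0,0],[0,0,0],[0,0,0]], gripper=[0,0,0,0,0,0,0,0,0,0,0,0])

```text
time_s: 39.28
eef_pos: [351.8, 392.0, 272.0]
tool_rot: [0.0, 0.001, 1.0, -0.0]
contact_force: [0.0, 0.6, -0.5]
width: 86.7
grip_force: 0.0
```

Run:
```python
from h import *
I=capture('wrist');S=capture('scene');T=capture('top')
cv2.imwrite('pics/n4.png',np.vstack([np.hstack([cv2.resize(T[120:300,140:460],(400,225)),cv2.resize(S[110:225,380:533],(400,225))]),np.hstack([cv2.resize(S,(400,250)),cv2.resize(I,(400,250))])])[:,:,::-1])
```

```text
(no output)
```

View pics/n4.png

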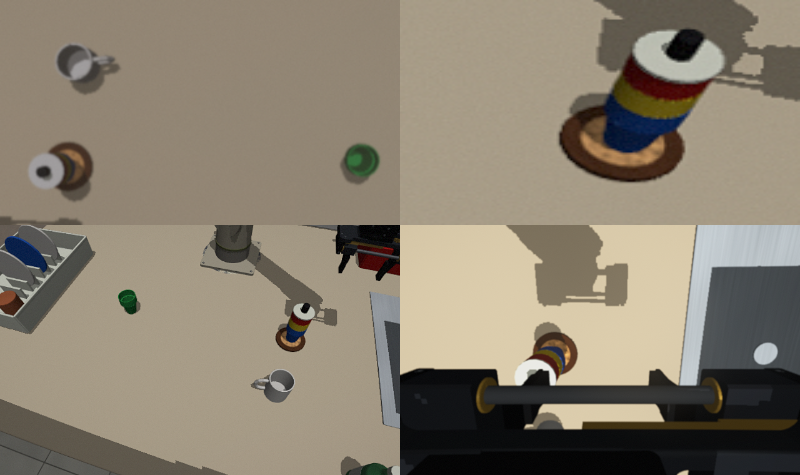

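The stack stands on the coaster with the lid level. The mug and the green tumbler haven't moved, and the gripper is clear.

```bash
python3 -c "
from workcell import *
print(job_done())"
```

```text
the job is handed in; nothing more can be done
None
```

The blue, yellow and red tumblers are nested in that order on the coaster, about 2 mm off its middle by my measurement, with the lid seated level; the green tumbler and mug were left alone, and the job was handed in at about 39 s.

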